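# Index the parts carousel and drop a set of table feet into the empty bay

## Task

Turn the round parts carousel by the T-handle on top, click by click, until its one empty bay stands squarely under the hopper. Then lift the hopper's lever so that its trap door swings down and all four ball feet drop into that bay, and push the lever back down until the door is latched shut. Leave the carousel on that click and the other things on the bench where they are.

Things in the scene. Friction and masses are not known exactly. Their poses are not given: they have to be found in the camera images.
- station: fixed station: grey base, carousel on top and, on two aluminium posts at its +y side (x +-52, y 178 mm, 200 mm high), a square open-topped sheet-steel hopper. Origin on the table, on the carousel's turning axis; +y points from that axis to hopper and lever, z up. Hopper: 72 mm square inside, 3 mm walls, centred 116 mm from the axis, from 143 to 205 mm above the table.
- carousel (a joint): angle of the round plywood carousel, rad, counter-clockwise from above; turns either way, many turns. Twelve spring clicks a turn, at multiples of 30 deg (0.524); let go, it settles into the nearest. 0 or whole turns (6.283): empty bay under the hopper. A click takes about 0.3 N m. 320 mm diameter, six 60-deg bays, floor 34 and wall tops 60 mm above the table; the other five hold fixed stock.
- handle (a point): centre of the dark wooden T-handle bar, on the turning axis, 180 mm above the table: 96 mm long along this point's x axis, which turns with the carousel and at carousel angle 0 is the station's x; 16 mm wide, 30 mm high, on a 22 mm steel stem. It can be gripped across its width and twisted.
- empty_bay (a point): point on the floor of the carousel's only empty bay, 116 mm from the turning axis, in the middle of the bay; turns with the carousel. The bay runs from 50 to 154 mm from the axis.
- outlet (a point): centre of the hopper's outlet, at its lower edge, 143 mm above the table, 116 mm from the turning axis. Below it a sheet-steel chute skirt, closed towards the turning axis (65 mm from it) and at both flanks (x +-41 mm), reaches down to 66 mm above the table and guides the falling feet.
- trap (a joint): angle of the hopper's trap door, rad: 0 shut and latched, 1.2 fully open (stop). A spring catch holds it shut: about 3 N at the lever's grip lifts it out or presses it home. Below about 0.2 rad the catch pulls it shut; above that the stiff hinge stays about where it is left.
- trap_hinge (a point): middle of the trap door's hinge line, fixed on the station, 162 mm from the turning axis on the hopper's outer side, 142 mm above the table. The line runs along the station's x axis.
- lever_grip (a point): centre of the black barrel grip on the door's lever, 85 mm from the hinge line: cylinder 22 mm diameter, 34 mm long, lying along the station's x. Door shut: lever level, pointing along station +y, grip 142 mm above the table; raising it about the hinge opens the door by the same angle (fully open: 69 deg up, 221 mm). Can be taken from above by its two flat ends.
- foot0: turned beech ball foot, 32 mm diameter, 30 mm high, flat-ended, about 15 g; origin at its centre. The four lie side by side on the closed trap door inside the hopper.
- foot1: turned beech ball foot, 32 mm diameter, 30 mm high, flat-ended, about 15 g; origin at its centre. The four lie side by side on the closed trap door inside the hopper.
- foot2: turned beech ball foot, 32 mm diameter, 30 mm high, flat-ended, about 15 g; origin at its centre. The four lie side by side on the closed trap door inside the hopper.
- foot3: turned beech ball foot, 32 mm diameter, 30 mm high, flat-ended, about 15 g; origin at its centre. The four lie side by side on the closed trap door inside the hopper.
- jar_a: bystander near the station: clear jar with green lid, 56 mm diameter, 75 mm high; origin at its underside
- jar_b: bystander: clear jar with green lid, 56 mm diameter, 75 mm high; origin at its underside
- offcut: bystander near the station: dark wood offcut 90 x 50 x 30 mm; origin at its underside
- coffee_cup: bystander: black cup, 80 mm diameter, 100 mm high; origin at its underside
- hammer: bystander: hammer lying on the table
- screwdriver: bystander: screwdriver lying on the table
- try_square: bystander: try square lying flat, 130 mm stock, 170 mm blade
- ear_muffs: bystander: yellow and black ear defenders, 85 mm high, 190 mm long

How it is judged:
On the way, in this order (a step that is already met when the one before it is completed fails the run):
1. the carousel rests on the click with the empty bay under the hopper, the trap door still shut (horizontal distance between empty_bay and outlet below 0.012 m and velocity of joint carousel between -0.1 and 0.1 rad/s and value of joint trap below 0.15 rad), for 0.3 s.
2. the trap door is swung open and all four feet have dropped into the empty bay (horizontal distance between empty_bay and outlet below 0.012 m and value of joint trap above 0.8 rad and horizontal distance between each of foot0, foot1, foot2, foot3 and empty_bay below 0.064 m and height (world z) of each of foot0, foot1, foot2, foot3 below 0.095 m), for 0.2 s.
At the end, for the whole second after the job is handed in: The empty bay's centre is within 12 mm of straight below the hopper's outlet, all four feet lie in that bay (centres within 64 mm of its centre and less than 95 mm above the table) and are at rest, the carousel is still, and the trap door is latched shut (under 0.08 rad) (horizontal distance between empty_bay and outlet below 0.012 m and value of joint trap below 0.08 rad and horizontal distance between each of foot0, foot1, foot2, foot3 and empty_bay below 0.064 m and height (world z) of each of foot0, foot1, foot2, foot3 below 0.095 m and velocity of joint carousel between -0.1 and 0.1 rad/s and linear speed of each of foot0, foot1, foot2, foot3 below 0.05 m/s); the robot touches nothing.
It fails at once if one of the other things on the bench is pushed more than 40 mm from its place (distance of any of jar_a, jar_b, offcut, coffee_cup, hammer, screwdriver, try_square, ear_muffs from where it was at the start of the episode above 0.04 m).
It also fails if it takes over 67 s, if anything falls off the work surface, if the arm or the gripper's body presses on something with over 40 N, if the wrist force passes 120 N, or if a joint passes its speed limit or range.

## Robot

A 6-joint arm with a two-finger parallel gripper is mounted at the origin on the work surface. World frame = base frame: x ahead of the robot, y to its left, z up, the work surface at z = 0. Lengths are in m, angles in rad, forces in N, time in s.
With the tool pointing down it reaches from about 0.275 to 0.875 m from the base axis. Payload 12.5 kg.
Tool frame: the origin (TCP) lies between the finger pads; the fingertips stand 8 mm ahead of it and the grasp point (between the pads) lies 11 mm behind it; z points along the fingers, y is the direction in which the jaws open and shut (so a half turn about z gives the same grasp; the last joint's range is limited). The gripper opens to 85 mm and grips with 20 to 120 N. Pads are 22 mm wide; open, the fingers measure 114 mm over their backs; the gripper's body (76 mm by 85 mm) begins 54 mm behind the grasp point. The pads swing forward as they close: fully open they stand 13 mm farther back than shut.
Start: joints at [1.246, 0.351, 1.652, -0, 1.139, -0.085], TCP at [0.131, 0.534, 0.239] pointing down, gripper open.
Joint ranges: [-2.75, 2.75], [-0.79, 2.1], [0.01, 2.65], [-1.57, 4.71], [0.07, 3.14], [-2.87, 2.87]. Speed limits (rad/s): [2.22, 2.22, 2.79, 3.14, 3.14, 3.14].

## Interface

Orientations are given as a unit quaternion [w, x, y, z].
In Python, from cell import bot gives the robot as it stands.
- The arm moves only by the tool play_rows, never from a script. Its argument "increments" is a list that holds one entry, the list of rows, each a list of 4 numbers: the shift along the tool's x, y, z in cm, then the turn about the tool's z in rad. A call has 1 to 8 rows; each row is the pose to reach, as a shift and turn from the pose commanded when the call began, along the tool's axes at that moment; what a row does not reach only later rows make up. A row lasts 1/10 s, in which the tool goes at most 50 mm and 8.59 degrees, less where a joint would pass 70% of its speed; a pose out of reach is approached as far as the arm can. A call with a gripper value outside its range is refused whole. "hand" is the closure, from 0 (fully open) to 1 (shut), set as the call begins (left out, the last holds). The fingers move at their own pace and stop on an object; "newtons" is the grip in N (left out, the last holds). Time passes only in rows, so rows that repeat a pose let the fingers close. It gives the time, the measured TCP pose, the force and the opening at its end, in the units of the state.
- bot.read_state(): the state, without advancing time (a new reading comes with each control period).
- bot.camera(name): name is "scene" or "top" or "wrist"; returns a dict with "img" (480x640x3 uint8, red, green, blue), "intrinsics" (3x3 intrinsics, pixels), "distortion" ([k1, k2, p1, p2, k3] as OpenCV has them; the pictures are not rectified), "R" (3x3) and "t" (3): a world point X has camera coordinates R X + t; the wrist camera has in their place "T_tool_cam" (4x4, takes a point from camera to tool coordinates, whose origin is the TCP and whose axes are the flange's). Camera axes: x right, y down, z forward; pixel columns grow to the right and rows downward; lengths in m; the calibration is good to about 2 mm. A picture is of the moment at which its call begins: read the wrist's pose just before it. There is no depth.
- bot.close_job(): hands the job in, once; it reports no verdict.
The state is a dict: "time": time; "joint_pos": joint angles; "dq": joint speeds; "joint_torque": joint torques, N m; "position": TCP position; "eef_rot": TCP orientation; "contact_force": force on the tool from outside, world axes, zero at the start; "moment": the same for the moment, N m; "opening": opening from 0.0 (shut) to 1.0 (fully open).
Only numpy, scipy, OpenCV 4.12 (cv2) and the standard library are available. Lean on these libraries where they do the work, as an engineer would, in place of code of your own. Each camera call takes 0.05 s, during which the arm holds its last target.

## Working session

There is one attempt and no reset: what is moved stays moved. The work goes in short steps, Python scripts to look and compute and a tool call to move; the robot and the scene stay as the last step left them, time stands still between calls to the robot, and variables do not carry over. Pictures are saved under pics/ and viewed, and the job is handed in when it is done.

Besides the shell and the picture viewer there is one more tool, called as name([rows], argument=value, ...), one row to a line, values as JSON. play_rows: Moves the arm, as the interface text tells. Its arguments: {"type":"object","properties":{"increments":{"type":"array","items":{"type":"array","items":{"type":"array","items":{"type":"number"}}}},"hand":{"type":"number"},"newtons":{"type":"number"}},"required":["increments"]}

```bash
ls; mkdir -p pics
python3 - <<'E'
from cell import bot
import cv2
s=bot.read_state();print({k:(v if isinstance(v,float) else [round(float(x),3) for x in v] if hasattr(v,'__len__') else v) for k,v in s.items()})
for n in ("scene","top","wrist"):
    c=bot.camera(n);cv2.imwrite(f"pics/{n}0.png",c["img"][:,:,::-1])
    print(n,c["intrinsics"],c["distortion"],c.get("R"),c.get("t"),c.get("T_tool_cam"))
E
```

```text
pics
{'time': 0.0, 'joint_pos': [1.246, 0.351, 1.652, 0.0, 1.139, -0.085], 'dq': [-0.001, 0.001, -0.001, -0.003, 0.0, -0.001], 'joint_torque': [0.001, -50.61, -29.141, -0.0, 0.005, 0.0], 'position': [0.131, 0.534, 0.239], 'eef_rot': [-0.0, 0.12, 0.993, -0.001], 'contact_force': [-0.222, -0.477, 0.658], 'moment': [0.038, -0.02, -0.033], 'opening': 1.001554395909413}
scene [[481.48950156   0.         314.12542261]
 [  0.         481.48950156 238.43155359]
 [  0.           0.           1.        ]] [-0.04450157  0.          0.          0.          0.        ] [[-0.118717    0.99288778 -0.00895192]
 [ 0.75235194  0.08406589 -0.65337545]
 [-0.64797595 -0.08430177 -0.7569811 ]] [ 0.06957883 -0.28417714  1.84145088] None
top [[506.97500008   0.         320.53725459]
 [  0.         506.97500008 237.13636319]
 [  0.           0.           1.        ]] [0.01292855 0.         0.         0.         0.        ] [[ 0.01521619 -0.99985096 -0.00815631]
 [-0.98417705 -0.01353647 -0.17667003]
 [ 0.17653329  0.0107155  -0.98423634]] [-0.00732465  0.53951964  1.21847557] None
wrist [[363.1853334    0.         317.92161948]
 [  0.         363.1853334  237.17543476]
 [  0.           0.           1.        ]] [0.00175516 0.         0.         0.         0.        ] None None [[-1.93710177e-04 -9.53774615e-01 -3.00522787e-01  7.63567783e-02]
 [ 9.99999352e-01 -5.21853760e-04  1.01163982e-03  1.10794579e-03]
 [-1.12170533e-03 -3.00522396e-01  9.53774099e-01 -1.34186603e-01]
 [ 0.00000000e+00  0.00000000e+00  0.00000000e+00  1.00000000e+00]]
```

View pics/scene0.png

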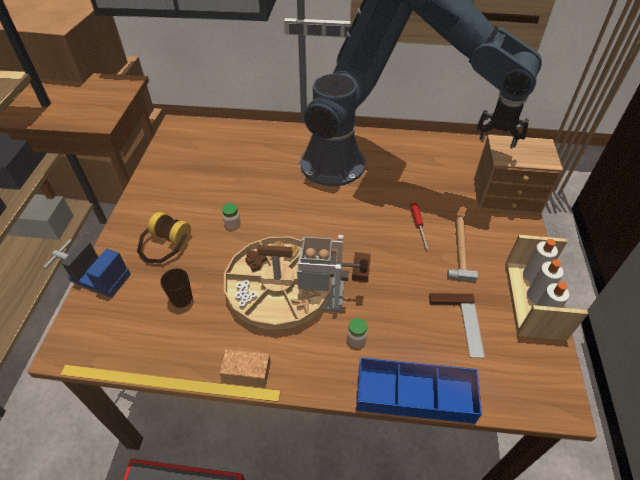

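View pics/top0.png

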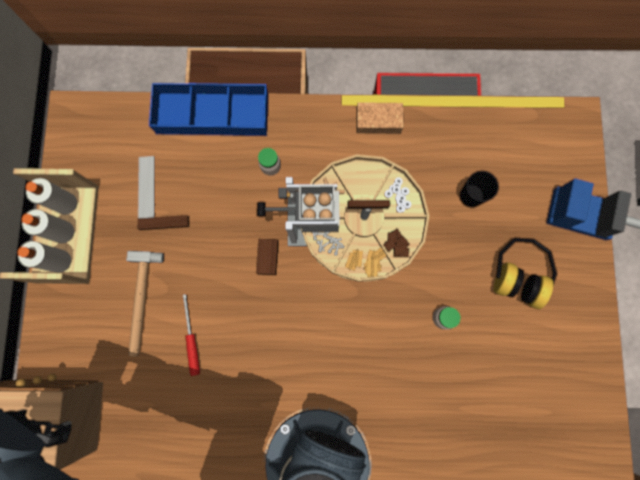

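View pics/wrist0.png

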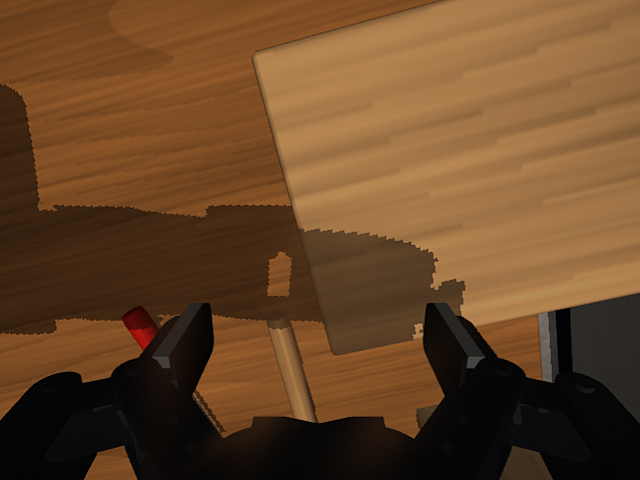

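```bash
cat > h.py <<'E'
import numpy as np, cv2
from cell import bot
def ray(c,uv,st=None):
    p=cv2.undistortPoints(np.array([[uv]],float),c["intrinsics"],np.array(c["distortion"]))[0,0]
    d=np.array([p[0],p[1],1.])
    if c.get("R") is not None:
        R=np.array(c["R"]);t=np.array(c["t"]);return -R.T@t,R.T@d
    from scipy.spatial.transform import Rotation as Ro
    w,x,y,z=st["eef_rot"];M=Ro.from_quat([x,y,z,w]).as_matrix();T=np.array(c["T_tool_cam"])
    return np.array(st["position"])+M@T[:3,3],M@T[:3,:3]@d
def plane(c,uv,z,st=None):
    o,d=ray(c,uv,st);return o+d*(z-o[2])/d[2]
def proj(c,X,st=None):
    if c.get("R") is not None: R=np.array(c["R"]);t=np.array(c["t"])
    else:
        from scipy.spatial.transform import Rotation as Ro
        w,x,y,z=st["eef_rot"];M=Ro.from_quat([x,y,z,w]).as_matrix();T=np.array(c["T_tool_cam"])
        Rw=M@T[:3,:3];o=np.array(st["position"])+M@T[:3,3];R=Rw.T;t=-R@o
    return cv2.projectPoints(np.array(X,float).reshape(-1,1,3),cv2.Rodrigues(R)[0],t,c["intrinsics"],np.array(c["distortion"]))[0][:,0]
E
python3 - <<'E'
import cv2
i=cv2.imread("pics/top0.png")[145:295,245:445]
cv2.imwrite("pics/topz.png",cv2.resize(i,None,fx=4,fy=4,interpolation=2))
i=cv2.imread("pics/scene0.png")[210:360,200:400]
cv2.imwrite("pics/scz.png",cv2.resize(i,None,fx=4,fy=4,interpolation=2))
E
```

```text
(no output)
```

View pics/topz.png

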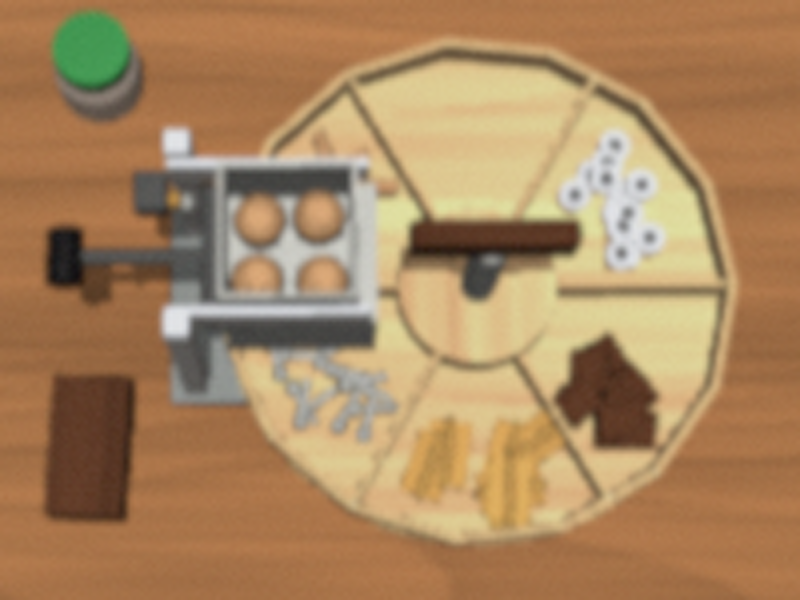

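View pics/scz.png

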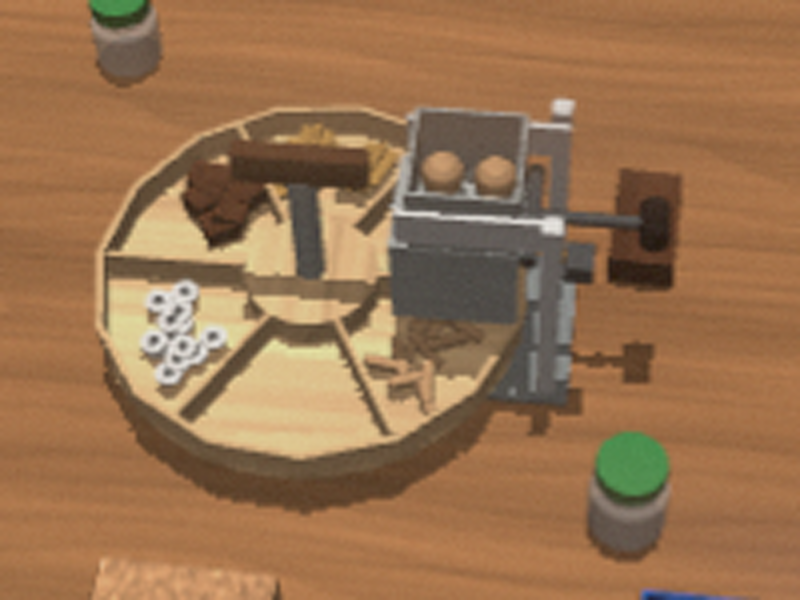

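Run:
```python
from h import *
c=bot.camera("top");print("cam",ray(c,(320,240))[0])
f=lambda a,b:(245+a/4,145+b/4)
for n,uv,z in [("bar L",f(412,237),.195),("bar R",f(579,235),.195),("bar up",f(495,222),.195),("bar low",f(495,252),.195),("hopTL",f(215,163),.205),("hopBL",f(213,308),.205),("hopTR",f(372,163),.205),("hopBR",f(375,308),.205),("post1",f(176,140),.2),("post2",f(176,322),.2),("grip",f(65,256),.153),("rim L?",f(730,290),.06),("rim top",f(490,42),.06),("rim bot",f(490,543),.06)]:
    print(n,plane(c,uv,z).round(4))
```

```text
cam [ 0.3159928  -0.01307695  1.29452514]
bar L [ 0.5885 -0.0612  0.195 ]
bar R [ 0.5908 -0.1541  0.195 ]
bar up [ 0.5977 -0.1074  0.195 ]
bar low [ 0.5805 -0.1073  0.195 ]
hopTL [0.6269 0.049  0.205 ]
hopBL [0.5445 0.0482 0.205 ]
hopTR [ 0.628  -0.0383  0.205 ]
hopBR [ 0.5457 -0.0407  0.205 ]
post1 [0.6413 0.0714 0.2   ]
post2 [0.5374 0.0687 0.2   ]
grip [0.5849 0.1374 0.153 ]
rim L? [ 0.5907 -0.2647  0.06  ]
rim top [ 0.7501 -0.1159  0.06  ]
rim bot [ 0.4311 -0.1156  0.06  ]
```

play_rows([
  [[0, 0, -4, 0], [0, 0, -8, 0.1], [-60, -51.5, -9, 1.3], [-60, -51.5, -9, 1.3], [-60, -51.5, -9, 1.3], [-60, -51.5, -9, 1.3], [-60, -51.5, -9, 1.3], [-60, -51.5, -9, 1.3]],
])

```text
time: 1.0
position: [0.3059, 0.2886, 0.3232]
eef_rot: [0.0, 0.583, 0.812, 0.0]
contact_force: [0.6, 1.6, 0.6]
opening: 1.0
```

```bash
cat >> h.py <<'E'
from scipy.spatial.transform import Rotation as Ro
def pose():
    s=bot.read_state();w,x,y,z=s["eef_rot"];M=Ro.from_quat([x,y,z,w]).as_matrix();return s,np.array(s["position"]),M
def go(target,psi):
    s,p,M=pose();cur=np.arctan2(M[1,1],M[0,1])
    d=(psi-cur+np.pi)%(2*np.pi)-np.pi
    print("t",round(s["time"],2),"pos",p.round(4),"psi",round(cur,4),"tilt",M[:,2].round(4),"F",np.round(s["contact_force"],2),"J",np.round(s["joint_pos"],2),"open",round(s["opening"],3))
    print("shift cm",(M.T@(np.array(target)-p)*100).round(2),"turn",round(-d,4))
E
python3 -c "
from h import *
go([.5895,-.1075,.33],.02)"
```

```text
t 1.0 pos [0.3059 0.2886 0.3232] psi 0.3252 tilt [ 3.e-04  3.e-04 -1.e+00] F [0.61 1.6  0.65] J [ 0.65  0.02  1.84 -0.    1.28  0.32] open 1.0
shift cm [-46.6   14.21  -0.68] turn 0.3052
```

play_rows([
  [[-46.6, 14.2, -0.7, 0.305], [-46.6, 14.2, -0.7, 0.305], [-46.6, 14.2, -0.7, 0.305], [-46.6, 14.2, -0.7, 0.305], [-46.6, 14.2, -0.7, 0.305], [-46.6, 14.2, -0.7, 0.305], [-46.6, 14.2, -0.7, 0.305], [-46.6, 14.2, -0.7, 0.305]],
])

```text
time: 1.8
position: [0.5407, -0.0356, 0.3288]
eef_rot: [-0.0, 0.698, 0.716, 0.0]
contact_force: [-0.0, 0.7, 0.8]
opening: 1.002
```

```bash
python3 -c "
from h import *
go([.5895,-.1075,.33],.02)"
```

```text
t 1.8 pos [ 0.5407 -0.0356  0.3288] psi 0.0257 tilt [ 0.e+00  1.e-04 -1.e+00] F [-0.01  0.69  0.8 ] J [-0.15  0.26  1.55  0.    1.33 -0.18] open 1.002
shift cm [-7.32  4.69 -0.12] turn 0.0057
```

play_rows([
  [[-7.3, 4.7, 0, 0], [-7.3, 4.7, 0, 0], [-7.3, 4.7, 0, 0], [-7.3, 4.7, 0, 0]],
])

```text
time: 2.2
position: [0.5886, -0.1056, 0.3281]
eef_rot: [-0.001, 0.698, 0.716, -0.0]
contact_force: [-0.4, 0.4, 0.2]
opening: 1.001
```

Run:
```python
from h import *
go([.5895,-.1075,.33],.02)
s=bot.read_state();c=bot.camera("wrist");cv2.imwrite("pics/w1.png",c["img"][:,:,::-1])
import pickle;pickle.dump((s,c),open("w1.pkl","wb"))
```

```text
t 2.2 pos [ 0.5886 -0.1056  0.3281] psi 0.0249 tilt [-1.2e-03  5.0e-04 -1.0e+00] F [-0.38  0.38  0.17] J [-0.26  0.37  1.4   0.    1.37 -0.28] open 1.001
shift cm [-0.19  0.08 -0.19] turn 0.0049
```

View pics/w1.png

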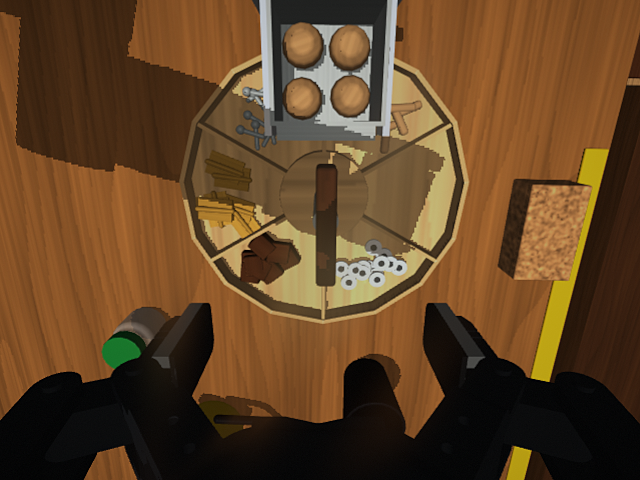

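Run:
```python
from h import *
import pickle
s,c=pickle.load(open("w1.pkl","rb"))
i=c["img"][140:300,280:380,::-1];cv2.imwrite("pics/w1z.png",cv2.resize(i,None,fx=3.6,fy=3.6,interpolation=2))
for uv,z in [((326.5,164),.195),((326,285.5),.195),((317,225),.195),((336,225),.195),((263,0),.205),((395,0),.205),((269,137),.205),((390,137),.205)]: print(uv,plane(c,uv,z,s).round(4))
```

```text
(326.5, 164) [ 0.5943 -0.0558  0.195 ]
(326, 285.5) [ 0.597  -0.1522  0.195 ]
(317, 225) [ 0.5885 -0.1019  0.195 ]
(336, 225) [ 0.603  -0.1015  0.195 ]
(263, 0) [0.5518 0.0438 0.205 ]
(395, 0) [0.6331 0.0457 0.205 ]
(269, 137) [ 0.5542 -0.0376  0.205 ]
(390, 137) [ 0.6369 -0.0355  0.205 ]
```

View pics/w1z.png

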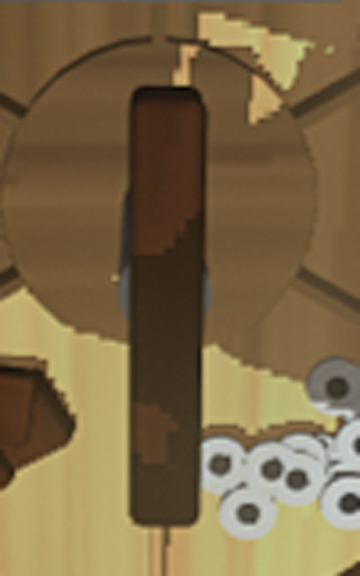

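play_rows([
  [[-0.2, 0.3, 0, 0], [-0.2, 0.3, 0, 0], [-0.2, 0.3, 0, 0]],
])

```text
time: 2.55
position: [0.5917, -0.1066, 0.3291]
eef_rot: [0.0, 0.698, 0.717, 0.0]
contact_force: [0.2, -0.4, -0.3]
opening: 1.003
```

Run:
```python
from h import *
go([.5925,-.1055,.33],.02)
s=bot.read_state();c=bot.camera("wrist");s2=bot.read_state();print(s["position"],s2["position"])
cv2.imwrite("pics/w2.png",c["img"][:,:,::-1])
g=c["img"].astype(int)
d=(g.sum(2)<260)&(g[:,:,0]>g[:,:,2])
# dark bar mask
for r in range(150,300,10):
    xs=np.where(d[r,300:360])[0]+300
    print(r,xs.min() if len(xs) else None,xs.max() if len(xs) else None,len(xs))
i=c["img"][140:300,280:380,::-1];cv2.imwrite("pics/w2z.png",cv2.resize(i,None,fx=3.6,fy=3.6,interpolation=2))
```

```text
t 2.55 pos [ 0.5917 -0.1066  0.3291] psi 0.0268 tilt [ 4.e-04 -1.e-04 -1.e+00] F [ 0.16 -0.41 -0.33] J [-0.26  0.37  1.39  0.    1.37 -0.28] open 1.003
shift cm [ 0.11  0.08 -0.09] turn 0.0068
[ 0.59173982 -0.10659838  0.32912074] [ 0.59172698 -0.10670105  0.32905128]
150 307 334 28
160 300 351 50
170 300 359 50
180 300 359 60
190 300 359 58
200 300 357 44
210 300 354 53
220 300 344 37
230 300 344 29
240 312 348 21
250 312 331 20
260 312 354 25
270 312 359 28
280 312 347 23
290 323 323 1
```

View pics/w2z.png

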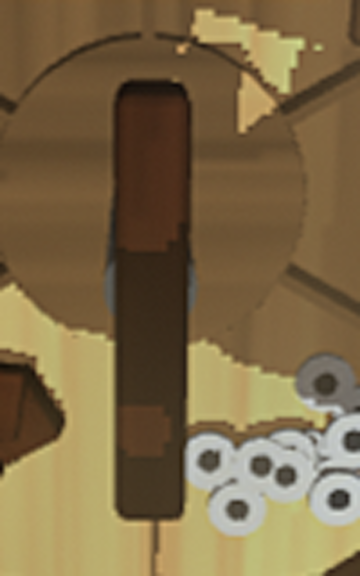

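Run:
```python
from h import *
s=bot.read_state();c=bot.camera("wrist")
a=plane(c,(322,163),.195,s);b=plane(c,(321.6,284),.195,s);print(a,b,(a+b)/2)
go([.5925,-.1055,.33],.02)
```

```text
[ 0.59422647 -0.05648774  0.195     ] [ 0.59677631 -0.15260955  0.195     ] [ 0.59550139 -0.10454864  0.195     ]
t 2.65 pos [ 0.5917 -0.1068  0.329 ] psi 0.0265 tilt [ 2.e-04 -0.e+00 -1.e+00] F [-0.22  0.59  0.56] J [-0.26  0.37  1.39 -0.    1.37 -0.28] open 0.999
shift cm [ 0.13  0.08 -0.1 ] turn 0.0065
```

play_rows([
  [[0.1, 0.3, 5, 0], [0.1, 0.3, 10, 0], [0.1, 0.3, 14, 0], [0.1, 0.3, 15.8, 0], [0.1, 0.3, 15.8, 0], [0.1, 0.3, 15.8, 0]],
], hand=0.5)

```text
time: 3.25
position: [0.5953, -0.1061, 0.1718]
eef_rot: [0.0, 0.698, 0.716, 0.0]
contact_force: [0.2, 0.2, 0.6]
opening: 0.497
```

Run:
```python
from h import *
go([.5945,-.1055,.171],.0265)
c=bot.camera("wrist");cv2.imwrite("pics/w3.png",c["img"][:,:,::-1])
```

```text
t 3.25 pos [ 0.5953 -0.1061  0.1718] psi 0.0261 tilt [ 9.e-04 -3.e-04 -1.e+00] F [0.16 0.17 0.55] J [-0.25  0.52  1.57 -0.    1.05 -0.28] open 0.497
shift cm [ 0.07 -0.07  0.08] turn -0.0004
```

View pics/w3.png

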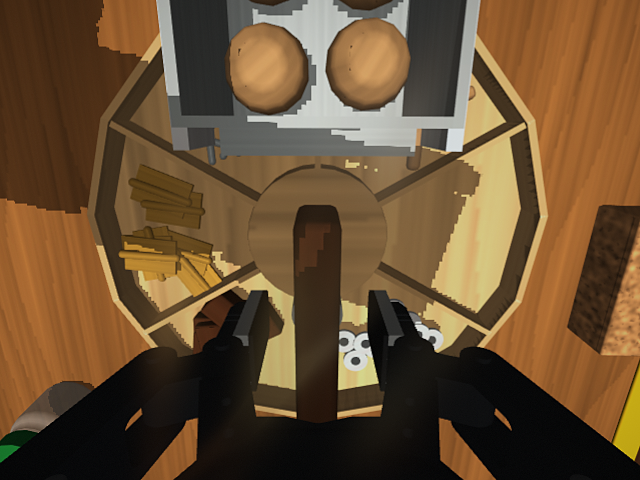

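play_rows([
  [[0, 0, 0, 0], [0, 0, 0, 0], [0, 0, 0, 0], [0, 0, 0, 0], [0, 0, 0, 0], [0, 0, 0, 0]],
], hand=1, newtons=70)

```text
time: 3.9
position: [0.5948, -0.1063, 0.1727]
eef_rot: [0.0, 0.698, 0.716, 0.0]
contact_force: [-6.5, 0.6, 10.6]
opening: 0.194
```

Run:
```python
from h import *
go([.5945,-.1055,.171],.0265)
s=bot.read_state();print(s["moment"])
c=bot.camera("wrist");print(plane(c,(318,310),.16,s))
i=c["img"][180:480,200:440,::-1]
cv2.imwrite("pics/w4.png",cv2.resize(i,None,fx=2,fy=2))
```

```text
t 3.9 pos [ 0.5948 -0.1063  0.1727] psi 0.026 tilt [ 7.e-04 -6.e-04 -1.e+00] F [-6.49  0.55 10.55] J [-0.25  0.52  1.57 -0.    1.05 -0.28] open 0.194
shift cm [ 0.08 -0.02  0.17] turn -0.0005
[0.03546162 1.21585892 0.05211384]
[ 0.59570524 -0.10912189  0.16      ]
```

View pics/w4.png

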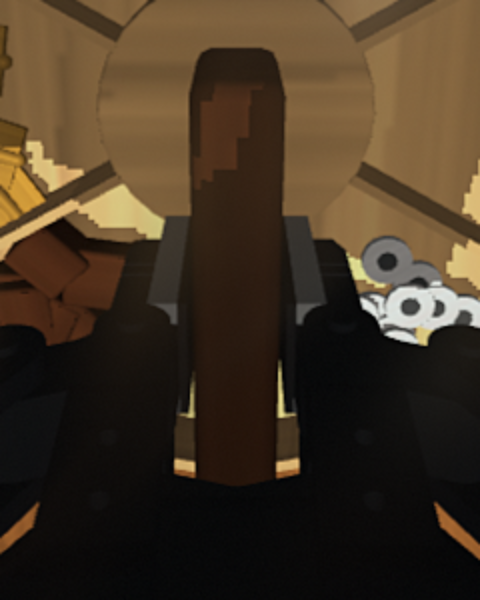

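play_rows([
  [[0, 0, 0, -0.05], [0, 0, 0, -0.12], [0, 0, 0, -0.2], [0, 0, 0, -0.28], [0, 0, 0, -0.36], [0, 0, 0, -0.44], [0, 0, 0, -0.5], [0, 0, 0, -0.52]],
])

```text
time: 4.75
position: [0.5942, -0.1064, 0.1727]
eef_rot: [-0.0, 0.489, 0.872, -0.0]
contact_force: [-9.8, -0.2, 12.0]
opening: 0.196
```

Run:
```python
from h import *
go([.5945,-.1055,.171],.0265)
s=bot.read_state();print(s["moment"])
c=bot.camera("wrist");cv2.imwrite("pics/w5.png",c["img"][:,:,::-1])
```

```text
t 4.75 pos [ 0.5942 -0.1064  0.1727] psi 0.5484 tilt [-6.e-04 -7.e-04 -1.e+00] F [-9.81 -0.23 11.96] J [-0.25  0.52  1.57 -0.    1.05 -0.8 ] open 0.196
shift cm [0.06 0.07 0.17] turn 0.5219
[-0.17285203  1.71776453 -0.14532919]
```

View pics/w5.png

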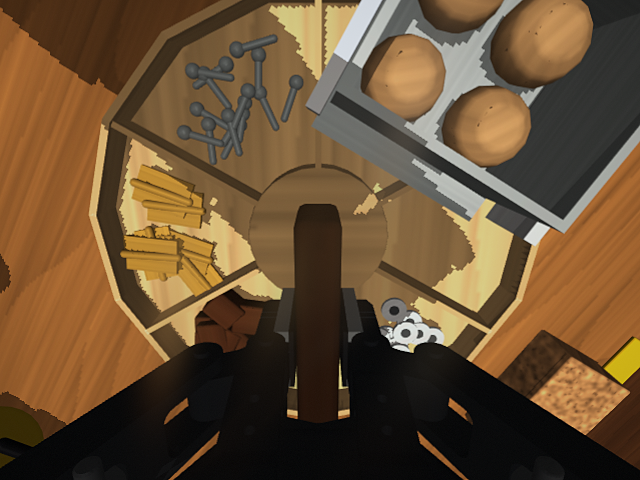

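play_rows([
  [[0, 0, 0, -0.05], [0, 0, 0, -0.12], [0, 0, 0, -0.2], [0, 0, 0, -0.28], [0, 0, 0, -0.36], [0, 0, 0, -0.44], [0, 0, 0, -0.51], [0, 0, 0, -0.57]],
])

```text
time: 5.6
position: [0.5938, -0.1069, 0.1727]
eef_rot: [-0.001, 0.224, 0.975, -0.001]
contact_force: [-12.3, -3.8, 13.9]
opening: 0.196
```

play_rows([
  [[0, 0, 0, -0.08], [0, 0, 0, -0.16], [0, 0, 0, -0.24], [0, 0, 0, -0.32], [0, 0, 0, -0.4], [0, 0, 0, -0.45], [0, 0, 0, -0.475], [0, 0, 0, -0.475]],
])

```text
time: 6.4
position: [0.5937, -0.1074, 0.1727]
eef_rot: [-0.001, -0.011, 1.0, -0.001]
contact_force: [-12.6, -5.3, 12.6]
opening: 0.193
```

Run:
```python
from h import *
go([.5945,-.1055,.171],.0265+1.571)
s=bot.read_state();print(s["moment"])
c=bot.camera("wrist");cv2.imwrite("pics/w6.png",c["img"][:,:,::-1])
```

```text
t 6.4 pos [ 0.5937 -0.1074  0.1727] psi 1.592 tilt [-0.0018 -0.0022 -1.    ] F [-12.58  -5.33  12.56] J [-0.25  0.52  1.57 -0.    1.05 -1.85] open 0.193
shift cm [-0.08  0.18  0.17] turn -0.0055
[-1.21154248  2.3028728   0.01309839]
```

View pics/w6.png

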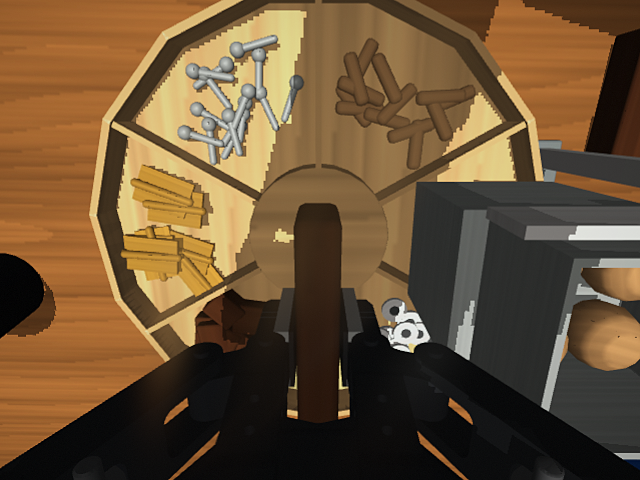

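play_rows([
  [[0, 0, 0, 0], [0, 0, 0, 0], [0, 0, 0, 0], [0, 0, 0, 0], [0, 0, -1, 0], [0, 0, -4, 0], [0, 0, -8, 0], [0, 0, -12, 0]],
], hand=0.5)

```text
time: 7.25
position: [0.5946, -0.106, 0.2929]
eef_rot: [-0.0, -0.01, 1.0, 0.0]
contact_force: [0.5, 0.4, 0.1]
opening: 0.497
```

Run:
```python
from h import *
# lever: along station +y from axis 247 mm, yaw .0255
y=.0255;ax=np.array([.5940,-.1065]);d=np.array([-np.sin(y),np.cos(y)])
g=ax+.247*d;print("grip",g)
go([g[0],g[1]-.0,.30],y)
c=bot.camera("wrist");cv2.imwrite("pics/w7.png",c["img"][:,:,::-1])
c=bot.camera("top");cv2.imwrite("pics/top7.png",cv2.resize(c["img"][145:295,245:445,::-1],None,fx=4,fy=4,interpolation=2))
```

```text
grip [0.58770218 0.1404197 ]
t 7.25 pos [ 0.5946 -0.106   0.2929] psi 1.5911 tilt [-1.e-04  1.e-04 -1.e+00] F [0.53 0.39 0.1 ] J [-0.25  0.4   1.44  0.    1.3  -1.84] open 0.497
shift cm [ 0.19 24.65 -0.71] turn 1.5656
```

View pics/w7.png

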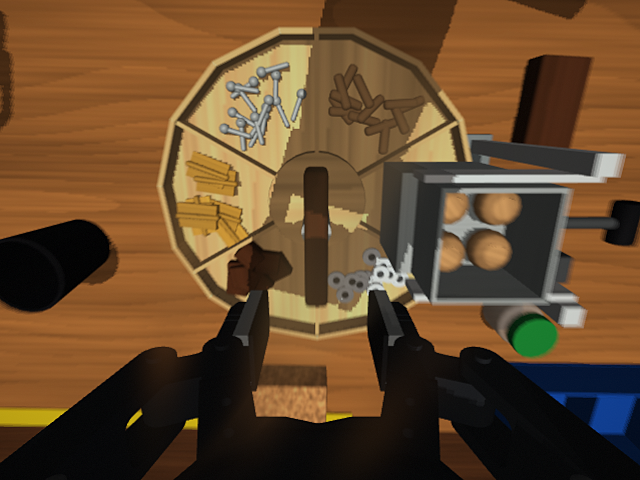

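View pics/top7.png

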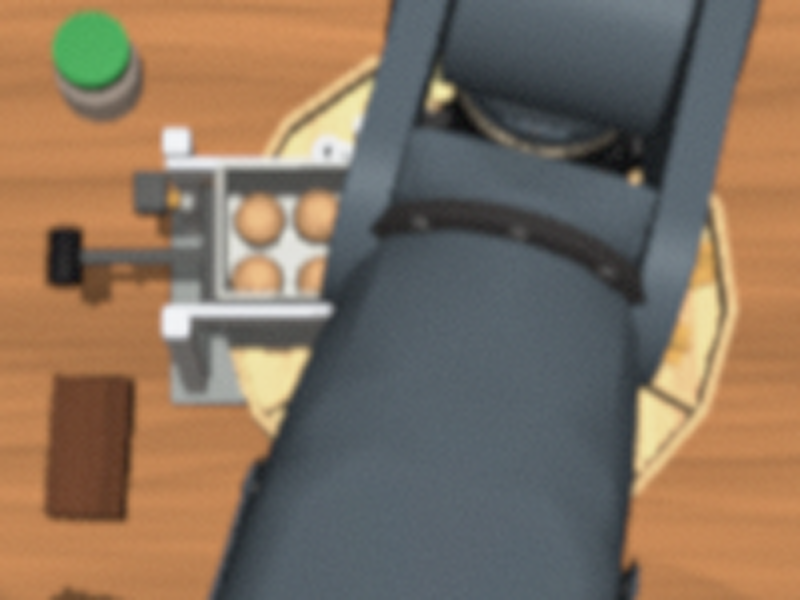

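Run:
```python
from h import *
s=bot.read_state();c=bot.camera("wrist")
for uv in [(605,222),(638,222),(620,203),(620,243),(570,222)]: print(uv,plane(c,uv,.150,s).round(4))
```

```text
(605, 222) [0.5933 0.1242 0.15  ]
(638, 222) [0.5928 0.1505 0.15  ]
(620, 203) [0.5776 0.1319 0.15  ]
(620, 243) [0.6108 0.1411 0.15  ]
(570, 222) [0.5939 0.0963 0.15  ]
```

play_rows([
  [[0, 2, -0.5, 0.05], [0.1, 5, -1, 0.2], [0.2, 24.6, -1, 1.56], [0.2, 24.6, -1, 1.56], [0.2, 24.6, -1, 1.56], [0.2, 24.6, -1, 1.56], [0.2, 24.6, -1, 1.56], [0.2, 24.6, -1, 1.56]],
], hand=0.25)

```text
time: 8.2
position: [0.5871, 0.1419, 0.2998]
eef_rot: [-0.001, 0.5, 0.866, -0.001]
contact_force: [1.9, 0.5, -1.1]
opening: 0.748
```

Run:
```python
from h import *
go([.5877,.1404,.30],.0225)
```

```text
t 8.2 pos [0.5871 0.1419 0.2998] psi 0.5238 tilt [-1.8e-03 -1.0e-04 -1.0e+00] F [ 1.94  0.51 -1.12] J [ 0.16  0.4   1.43  0.    1.32 -0.36] open 0.748
shift cm [-0.16 -0.02 -0.02] turn 0.5013
```

play_rows([
  [[0, 0, 0, 0.15], [0, 0, 0, 0.3], [0, 0, 0, 0.44], [0, 0, 0, 0.5], [0, 0, 0, 0.5], [0, 0, 0, 0.5]],
])

```text
time: 8.8
position: [0.5876, 0.1398, 0.3002]
eef_rot: [-0.0, 0.697, 0.717, -0.0]
contact_force: [0.9, -0.2, -0.7]
opening: 0.747
```

Run:
```python
from h import *
go([.5877,.1404,.30],.0225)
s=bot.read_state();c=bot.camera("wrist");cv2.imwrite("pics/w8.png",c["img"][:,:,::-1])
import pickle;pickle.dump((s,c),open("w8.pkl","wb"))
```

```text
t 8.8 pos [0.5876 0.1398 0.3002] psi 0.0292 tilt [-1.1e-03 -2.0e-04 -1.0e+00] F [ 0.9  -0.22 -0.65] J [0.16 0.4  1.43 0.   1.32 0.13] open 0.747
shift cm [0.06 0.01 0.02] turn 0.0067
```

View pics/w8.png

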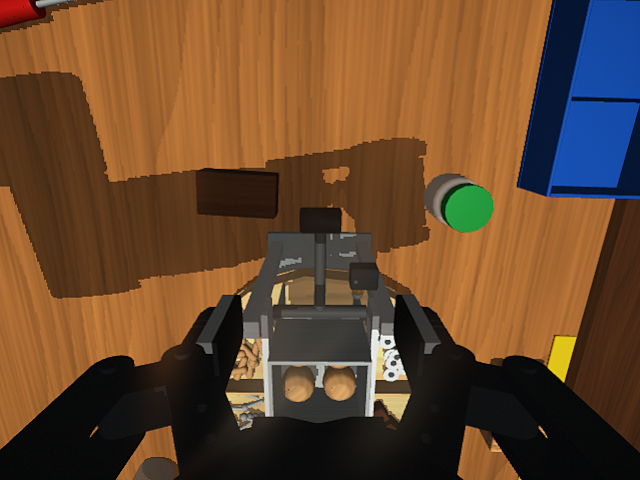

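Run:
```python
from h import *
import pickle
s,c=pickle.load(open("w8.pkl","rb"))
g=c["img"][190:250,280:360].astype(int)
m=((g.sum(2)<75)&(g.max(2)<30)).astype('uint8')
n,l,st,ce=cv2.connectedComponentsWithStats(m);k=1+st[1:,4].argmax();print(st[k],ce[k]+[280,190])
for uv in [(300,220),(341,220),(320.5,207),(320.5,233),(320.5,220)]: print(uv,plane(c,uv,.142,s).round(4))
i=c["img"][180:300,230:410,::-1];cv2.imwrite("pics/w8z.png",cv2.resize(i,None,fx=4,fy=4,interpolation=2))
```

```text
[ 20  18  41  25 192] [317.08854167 214.05208333]
(300, 220) [0.5733 0.1403 0.142 ]
(341, 220) [0.6074 0.1413 0.142 ]
(320.5, 207) [0.59   0.1518 0.142 ]
(320.5, 233) [0.5907 0.1295 0.142 ]
(320.5, 220) [0.5904 0.1408 0.142 ]
```

View pics/w8z.png

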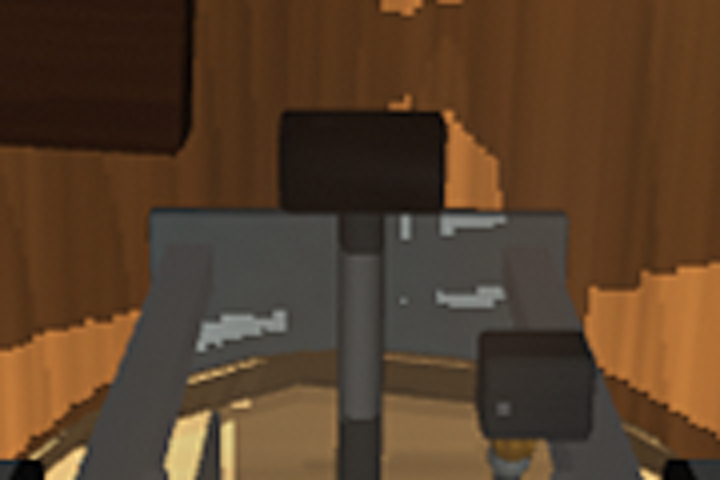

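Run:
```python
from h import *
import pickle
s,c=pickle.load(open("w8.pkl","rb"))
t=bot.camera("top")
def tri(a,b):
    (o1,d1),(o2,d2)=a,b;A=np.c_[d1,-d2];k=np.linalg.lstsq(A,o2-o1,rcond=None)[0];return (o1+k[0]*d1).round(4),(o2+k[1]*d2).round(4)
print("box",tri(ray(t,(245+152/4,145+192/4)),ray(c,(363.5,274),s)))
print("grip",tri(ray(t,(245+65/4,145+256/4)),ray(c,(320.5,220),s)))
go([.5895,.1405,.133],.0225)
```

```text
box (array([0.6292, 0.09  , 0.133 ]), array([0.6306, 0.0896, 0.1334]))
grip (array([0.5892, 0.1398, 0.1351]), array([0.5905, 0.1391, 0.1354]))
t 8.9 pos [0.5877 0.1398 0.3005] psi 0.0287 tilt [-6.e-04 -1.e-04 -1.e+00] F [-0.88 -0.1  -0.23] J [0.16 0.4  1.43 0.   1.32 0.13] open 0.754
shift cm [ 0.07  0.19 16.75] turn 0.0062
```

play_rows([
  [[0.1, 0.15, 4, 0.006], [0.1, 0.15, 8, 0.006], [0.1, 0.15, 12, 0.006], [0.1, 0.15, 15, 0.006], [0.1, 0.15, 16.7, 0.006], [0.1, 0.15, 16.7, 0.006], [0.1, 0.15, 16.7, 0.006]],
])

```text
time: 9.6
position: [0.5896, 0.1409, 0.1344]
eef_rot: [0.0, 0.699, 0.715, 0.0]
contact_force: [-0.8, -0.1, 0.8]
opening: 0.745
```

Run:
```python
from h import *
go([.5895,.1405,.133],.0225)
c=bot.camera("wrist");cv2.imwrite("pics/w9.png",c["img"][:,:,::-1])
```

```text
t 9.6 pos [0.5896 0.1409 0.1344] psi 0.0217 tilt [ 4.e-04  0.e+00 -1.e+00] F [-0.8  -0.12  0.75] J [ 0.16  0.57  1.59 -0.    0.98  0.14] open 0.745
shift cm [-0.04 -0.01  0.14] turn -0.0008
```

View pics/w9.png

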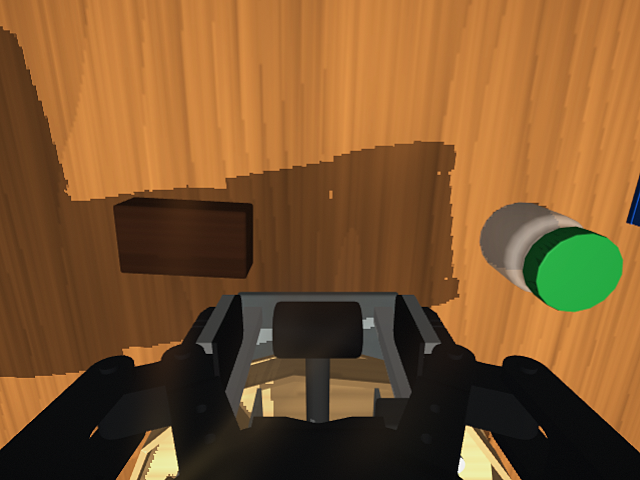

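play_rows([
  [[0, 0, 0, 0], [0, 0, 0, 0], [0, 0, 0, 0], [0, 0, 0, 0], [0, 0, 0, 0]],
], hand=1, newtons=40)

```text
time: 10.15
position: [0.5894, 0.1409, 0.135]
eef_rot: [0.0, 0.7, 0.715, 0.0]
contact_force: [-3.7, -0.6, 6.8]
opening: 0.389
```

Run:
```python
from h import *
go([.5895,.1405,.133],.0225)
for a in np.linspace(0,1.15,9): print(round(a,3),"x %.2f z %.2f"%(-8.5*(1-np.cos(a)),-8.5*np.sin(a)))
c=bot.camera("wrist");cv2.imwrite("pics/w10.png",c["img"][:,:,::-1])
c=bot.camera("scene");cv2.imwrite("pics/s10.png",cv2.resize(c["img"][210:360,200:400,::-1],None,fx=4,fy=4,interpolation=2))
```

```text
t 10.15 pos [0.5894 0.1409 0.135 ] psi 0.0214 tilt [ 7.e-04  2.e-04 -1.e+00] F [-3.65 -0.57  6.77] J [0.16 0.57 1.59 0.   0.98 0.14] open 0.389
shift cm [-0.04  0.01  0.2 ] turn -0.0011
0.0 x -0.00 z -0.00
0.144 x -0.09 z -1.22
0.288 x -0.35 z -2.41
0.431 x -0.78 z -3.55
0.575 x -1.37 z -4.62
0.719 x -2.10 z -5.60
0.862 x -2.97 z -6.46
1.006 x -3.95 z -7.18
1.15 x -5.03 z -7.76
```

View pics/w10.png

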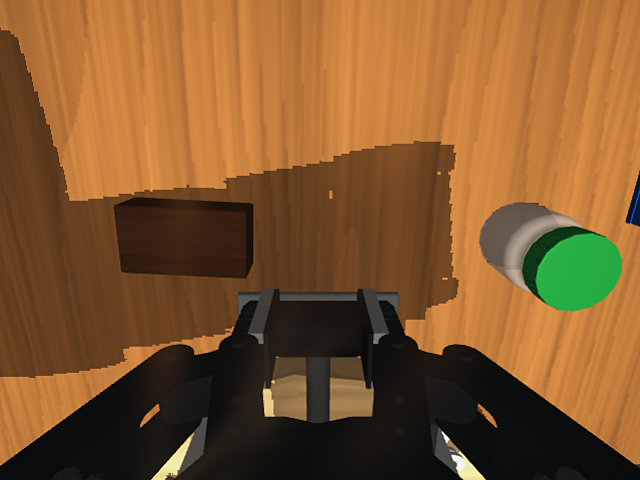

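View pics/s10.png

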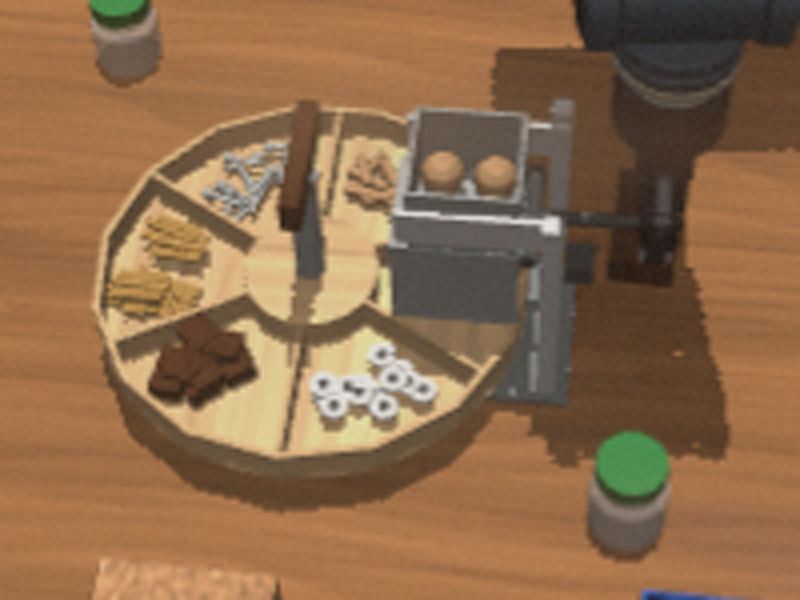

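play_rows([
  [[0, 0, -0.6, 0], [-0.1, 0, -1.2, 0], [-0.35, 0, -2.4, 0], [-0.8, 0, -3.55, 0], [-1.35, 0, -4.6, 0], [-2.1, 0, -5.6, 0], [-2.1, 0, -5.6, 0]],
])

```text
time: 10.95
position: [0.5899, 0.1186, 0.1918]
eef_rot: [0.0, 0.7, 0.714, 0.0]
contact_force: [-3.7, -5.5, 5.7]
opening: 0.386
```

Run:
```python
from h import *
go([.5895,.1405,.133],.0225)
c=bot.camera("wrist");cv2.imwrite("pics/w11.png",c["img"][:,:,::-1])
```

```text
t 10.95 pos [0.5899 0.1186 0.1918] psi 0.0204 tilt [ 8.e-04 -3.e-04 -1.e+00] F [-3.69 -5.53  5.75] J [ 0.12  0.49  1.56 -0.    1.09  0.1 ] open 0.386
shift cm [2.19 0.   5.87] turn -0.0021
```

View pics/w11.png

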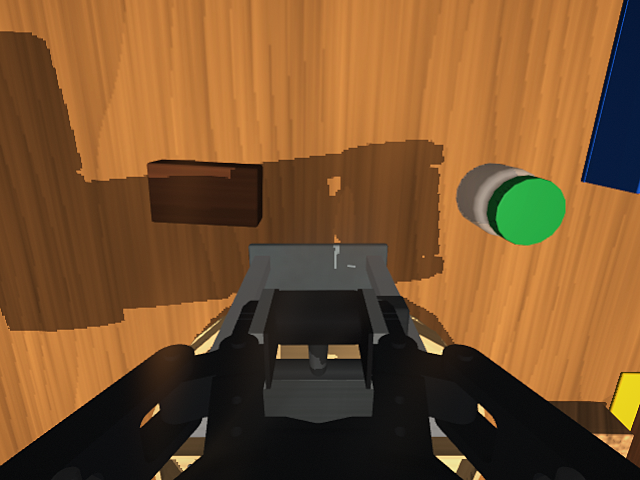

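play_rows([
  [[-0.4, 0, -0.4, 0], [-0.85, 0, -0.85, 0], [-1.35, 0, -1.25, 0], [-1.85, 0, -1.6, 0], [-2.3, 0, -1.85, 0], [-2.55, 0, -2.0, 0], [-2.55, 0, -2.0, 0], [-2.55, 0, -2.0, 0]],
])

```text
time: 11.8
position: [0.5903, 0.0942, 0.21]
eef_rot: [0.0, 0.7, 0.715, -0.0]
contact_force: [-1.5, 1.6, -0.1]
opening: 0.387
```

Run:
```python
from h import *
go([.5895,.1405,.133],.0225)
c=bot.camera("wrist");cv2.imwrite("pics/w12.png",c["img"][:,:,::-1])
c=bot.camera("top");cv2.imwrite("pics/t12.png",cv2.resize(c["img"][145:295,245:445,::-1],None,fx=4,fy=4,interpolation=2))
c=bot.camera("scene");cv2.imwrite("pics/s12.png",cv2.resize(c["img"][210:360,200:400,::-1],None,fx=4,fy=4,interpolation=2))
```

```text
t 11.8 pos [0.5903 0.0942 0.21  ] psi 0.0211 tilt [ 1.e-04 -2.e-04 -1.e+00] F [-1.54  1.62 -0.05] J [ 0.08  0.47  1.55 -0.    1.12  0.06] open 0.387
shift cm [4.63 0.02 7.7 ] turn -0.0014
```

View pics/s12.png

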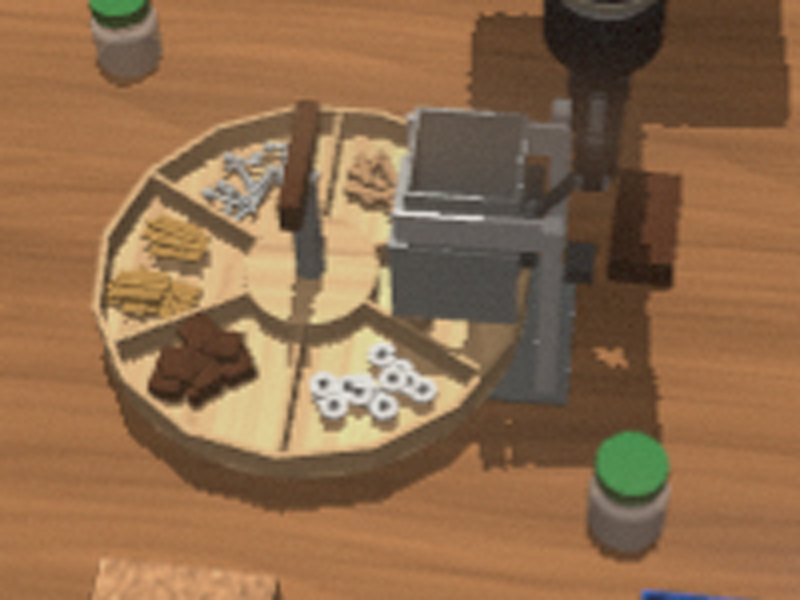

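View pics/t12.png

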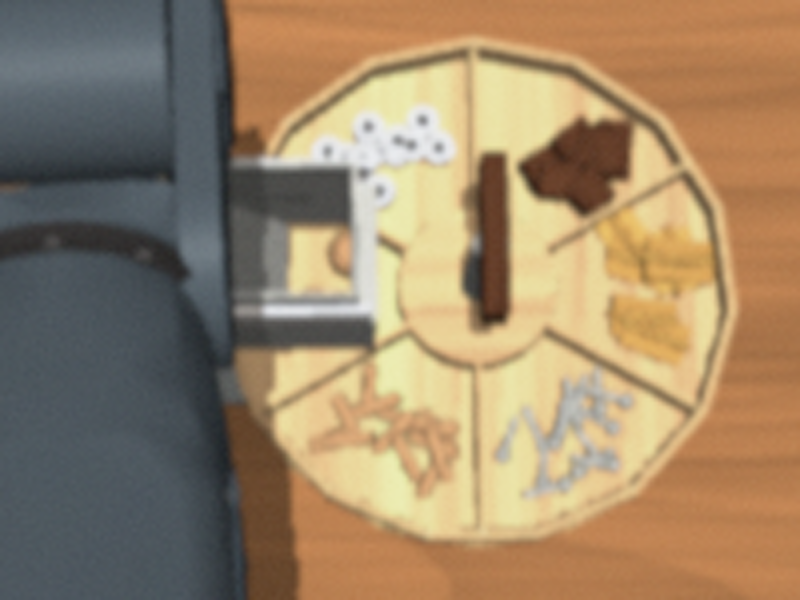

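View pics/w12.png

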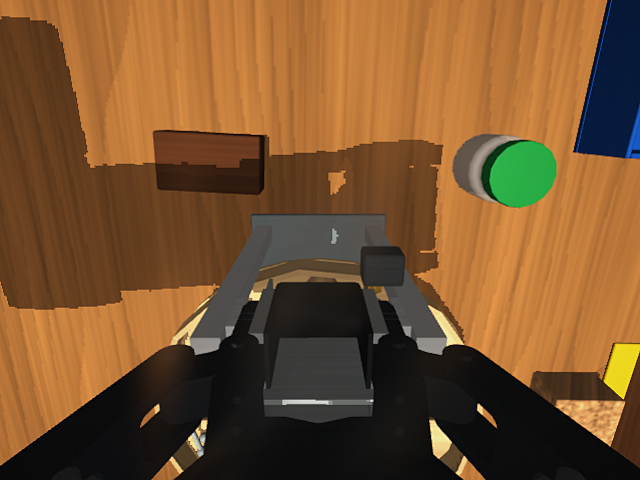

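Run:
```python
import cv2
i=cv2.imread("pics/w12.png")[240:420,220:430];cv2.imwrite("pics/w12z.png",cv2.resize(i,None,fx=3.5,fy=3.3,interpolation=2))
i=cv2.imread("pics/t12.png")[150:350,220:400];cv2.imwrite("pics/t12z.png",cv2.resize(i,None,fx=3,fy=3))
```

```text
(no output)
```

View pics/w12z.png

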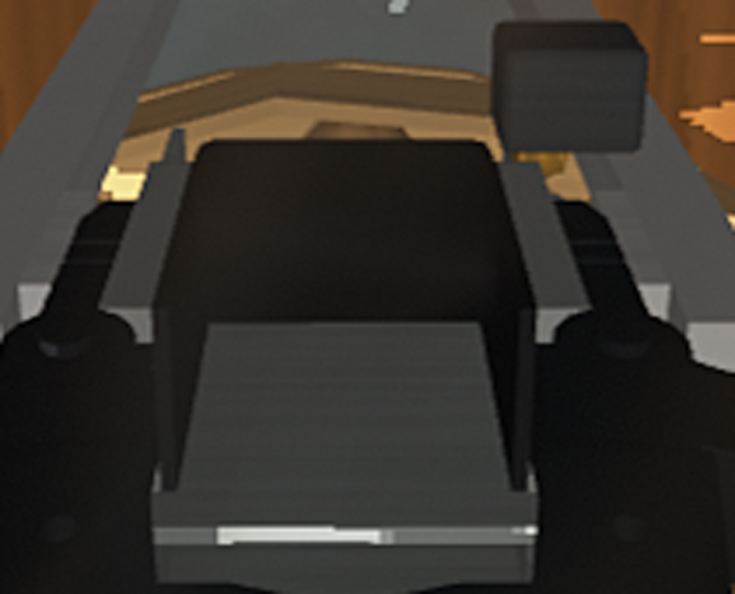

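View pics/t12z.png

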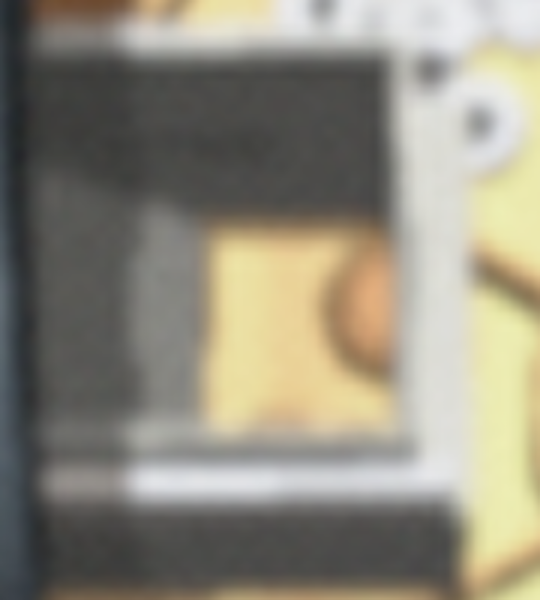

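play_rows([
  [[-0.3, 0, -0.15, 0], [-0.5, 0, -0.25, 0], [-0.5, 0, -0.25, 0], [0, 0, 0, 0], [0.7, 0, 0.6, 0], [0, 0, 0, 0], [-0.4, 0, -0.2, 0], [0, 0, 0, 0]],
])

```text
time: 12.75
position: [0.5903, 0.0933, 0.21]
eef_rot: [0.0, 0.7, 0.714, -0.0]
contact_force: [-1.9, -5.0, 2.9]
opening: 0.391
```

Run:
```python
from h import *
go([.5895,.1405,.133],.0225)
c=bot.camera("top");cv2.imwrite("pics/t13.png",cv2.resize(c["img"][183:233,300:345,::-1],None,fx=12,fy=12,interpolation=2))
c=bot.camera("scene");cv2.imwrite("pics/s13.png",cv2.resize(c["img"][230:320,280:350,::-1],None,fx=6,fy=6,interpolation=2))
```

```text
t 12.75 pos [0.5903 0.0933 0.21  ] psi 0.0202 tilt [-1.0e-04 -1.3e-03 -1.0e+00] F [-1.88 -4.98  2.89] J [ 0.08  0.47  1.55 -0.    1.12  0.06] open 0.391
shift cm [4.73 0.01 7.7 ] turn -0.0023
```

View pics/t13.png

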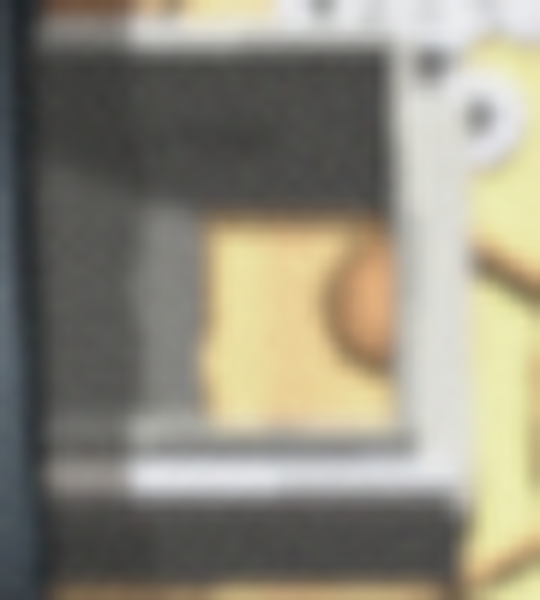

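View pics/s13.png

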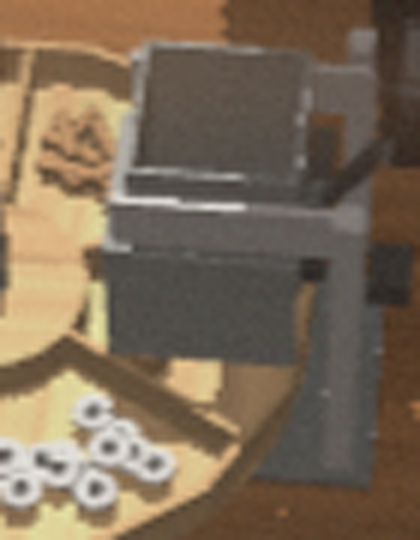

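play_rows([
  [[0.45, 0, 0.25, 0], [0.95, 0, 0.6, 0], [1.5, 0, 1.05, 0], [2.05, 0, 1.5, 0], [2.55, 0, 2.0, 0], [3.3, 0, 3.0, 0], [3.85, 0, 4.05, 0], [4.3, 0, 5.2, 0]],
])

```text
time: 13.65
position: [0.5895, 0.1382, 0.1582]
eef_rot: [0.0, 0.699, 0.715, 0.001]
contact_force: [-3.5, -1.1, 6.3]
opening: 0.39
```

Run:
```python
from h import *
go([.5895,.1409,.134],.0214)
```

```text
t 13.65 pos [0.5895 0.1382 0.1582] psi 0.0215 tilt [ 9.e-04  5.e-04 -1.e+00] F [-3.49 -1.06  6.32] J [0.15 0.54 1.58 0.   1.02 0.13] open 0.39
shift cm [0.26 0.   2.42] turn 0.0001
```

play_rows([
  [[0.2, 0, 1.1, 0], [0.3, 0, 2.0, 0], [0.3, 0, 2.5, 0], [0.3, 0, 2.7, 0], [0.3, 0, 2.7, 0], [0.3, 0, 2.7, 0]],
])

```text
time: 14.25
position: [0.5897, 0.1418, 0.1346]
eef_rot: [0.0, 0.7, 0.715, 0.001]
contact_force: [-15.0, 4.2, 36.7]
opening: 0.389
```

Run:
```python
from h import *
go([.5895,.1409,.134],.0214)
c=bot.camera("wrist");cv2.imwrite("pics/w14.png",c["img"][:,:,::-1])
```

```text
t 14.25 pos [0.5897 0.1418 0.1346] psi 0.0213 tilt [ 0.0022  0.002  -1.    ] F [-15.05   4.21  36.73] J [0.16 0.57 1.59 0.   0.98 0.14] open 0.389
shift cm [-0.09 -0.02  0.06] turn -0.0001
```

View pics/w14.png

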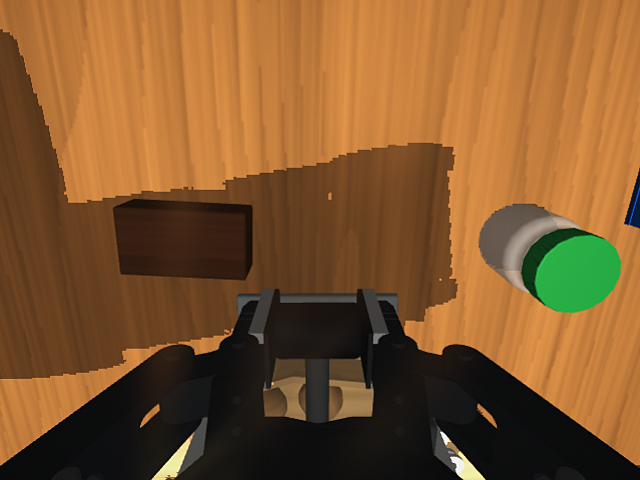

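play_rows([
  [[-0.1, 0, -0.2, 0], [-0.1, 0, -0.3, 0], [-0.1, 0, -0.3, 0]],
])

```text
time: 14.6
position: [0.5895, 0.1418, 0.1352]
eef_rot: [-0.001, 0.699, 0.715, 0.002]
contact_force: [-6.8, 12.5, 12.8]
opening: 0.385
```

play_rows([
  [[0, 0, 0, 0], [0, 0, 0, 0], [0, 0, 0, 0], [0, 0, 0, 0], [0, 0, -3, 0], [0, 0, -7, 0], [0, 0, -12, 0], [0, 0, -16, 0]],
], hand=0.25)

```text
time: 15.4
position: [0.5895, 0.1392, 0.2965]
eef_rot: [0.0, 0.7, 0.714, 0.001]
contact_force: [0.9, -0.3, -0.9]
opening: 0.752
```

Run:
```python
from h import *
go([.5895,.1409,.134],.0214)
s=bot.read_state();c=bot.camera("wrist");cv2.imwrite("pics/w15.png",c["img"][:,:,::-1])
i=c["img"][180:440,180:460,::-1];cv2.imwrite("pics/w15z.png",cv2.resize(i,None,fx=2.3,fy=2.3,interpolation=2))
c=bot.camera("scene");cv2.imwrite("pics/s15.png",cv2.resize(c["img"][210:360,200:400,::-1],None,fx=4,fy=4,interpolation=2))
```

```text
t 15.4 pos [0.5895 0.1392 0.2965] psi 0.0208 tilt [ 1.5e-03  2.0e-04 -1.0e+00] F [ 0.9  -0.27 -0.88] J [ 0.16  0.4   1.43 -0.    1.31  0.13] open 0.752
shift cm [ 0.17 -0.02 16.25] turn -0.0006
```

View pics/w15z.png

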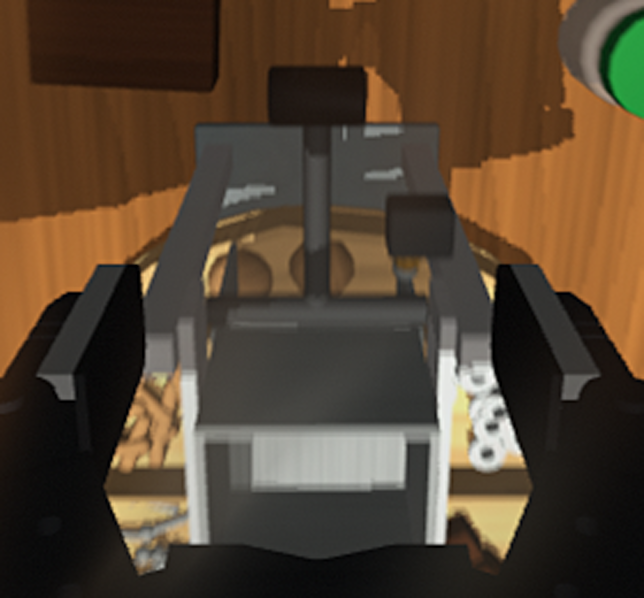

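View pics/s15.png

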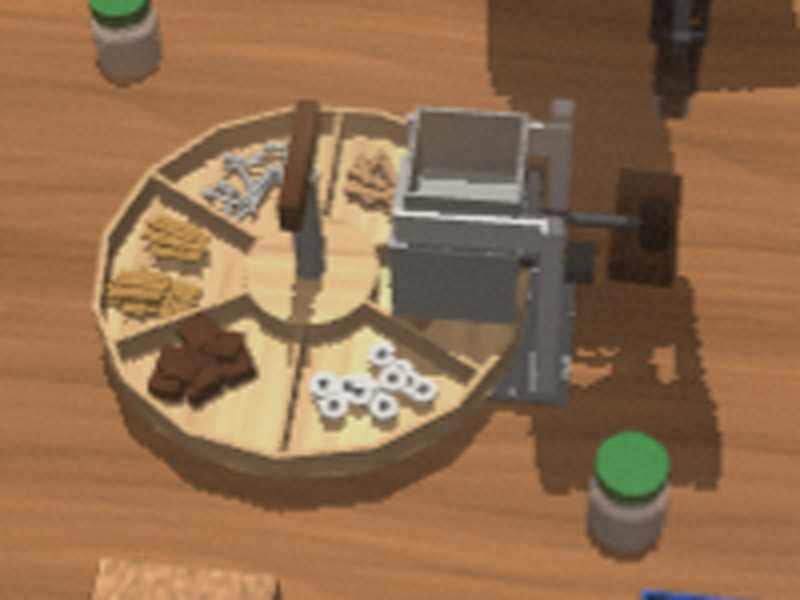

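play_rows([
  [[3, 0, 0, 0], [7, 0, 1, 0], [11, 0, 4, 0], [14, 0, 8, 0], [15, 0, 9, 0], [15, 0, 9, 0]],
], hand=0)

```text
time: 16.1
position: [0.5852, 0.2897, 0.2016]
eef_rot: [-0.001, 0.699, 0.715, -0.002]
contact_force: [0.0, -1.1, 0.7]
opening: 1.002
```

Run:
```python
from h import *
go([.5895,.1409,.134],.0214)
s=bot.read_state();c=bot.camera("wrist");cv2.imwrite("pics/w16.png",c["img"][:,:,::-1])
c=bot.camera("top");cv2.imwrite("pics/t16.png",cv2.resize(c["img"][145:295,245:445,::-1],None,fx=4,fy=4,interpolation=2))
```

```text
t 16.1 pos [0.5852 0.2897 0.2016] psi 0.0226 tilt [-0.0035 -0.0016 -1.    ] F [ 0.05 -1.14  0.72] J [ 0.39  0.58  1.4  -0.    1.17  0.37] open 1.002
shift cm [-14.88   0.11   6.79] turn 0.0012
```

View pics/w16.png

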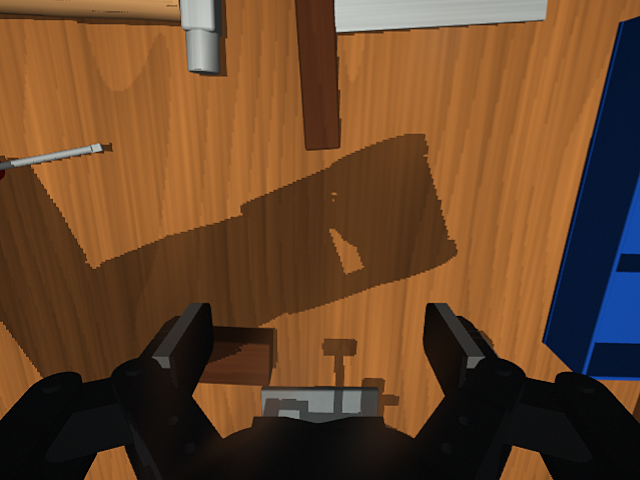

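View pics/t16.png

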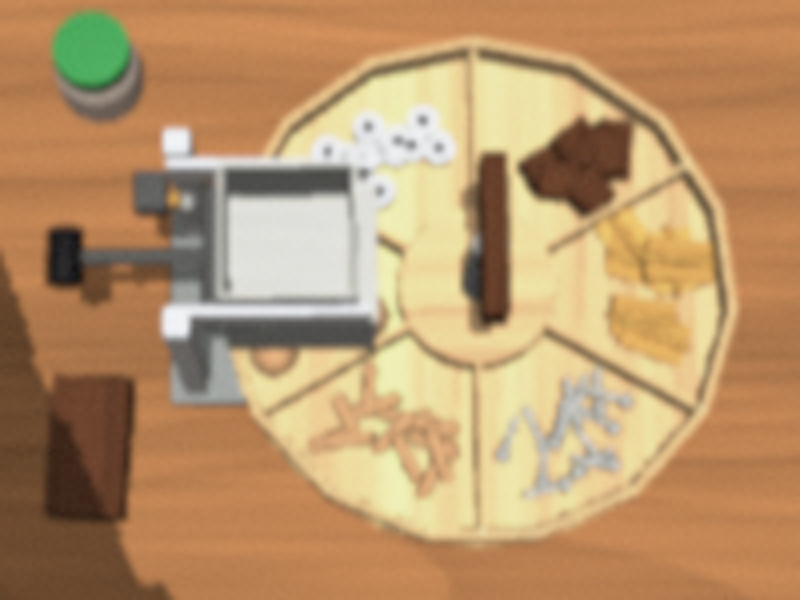

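Run:
```python
from h import *
c=bot.camera("top")
p=plane(c,(245+272/4,145+358/4),.055)
# top-camera frame: axis from carousel rim, hopper from rim
ax=np.array([.5906,-.1075])
y=.021;d=np.array([-np.sin(y),np.cos(y)]);b=ax+.116*d
print("foot",p,"bay",b,np.hypot(*(p[:2]-b)))
print("axis wheel hub check",plane(c,(245+479/4,145+290/4),.06))
import pickle
# bar ends from top view
print(plane(c,(245+493/4,145+155/4),.195),plane(c,(245+493/4,145+322/4),.195))
```

```text
foot [0.54471699 0.01926119 0.055     ] bay [0.58816418 0.00847442] 0.044766202934418096
axis wheel hub check [ 0.58858792 -0.10893282  0.06      ]
[ 0.63635516 -0.10629696  0.195     ] [ 0.540787   -0.10617827  0.195     ]
```

play_rows([
  [[-3, 0, 0, 0], [-7, 0, 0, 0], [-11, 0, 0, 0], [-12, 0, 0, 0], [-12, 0, 0, 0]],
])

```text
time: 16.75
position: [0.5895, 0.1672, 0.2055]
eef_rot: [0.001, 0.701, 0.713, 0.001]
contact_force: [1.0, 0.2, -0.1]
opening: 1.001
```

Run:
```python
from h import *
go([.5895,.1409,.134],.0214)
s=bot.read_state();c=bot.camera("wrist");cv2.imwrite("pics/w17.png",c["img"][:,:,::-1])
i=c["img"][260:460,200:440,::-1];i=cv2.convertScaleAbs(i,alpha=1.6,beta=10);cv2.imwrite("pics/w17z.png",cv2.resize(i,None,fx=3,fy=3,interpolation=2))
```

```text
t 16.75 pos [0.5895 0.1672 0.2055] psi 0.0177 tilt [ 2.4e-03  4.0e-04 -1.0e+00] F [ 1.    0.25 -0.11] J [ 0.2   0.5   1.52 -0.    1.12  0.18] open 1.001
shift cm [-2.63 -0.06  7.15] turn -0.0037
```

View pics/w17z.png

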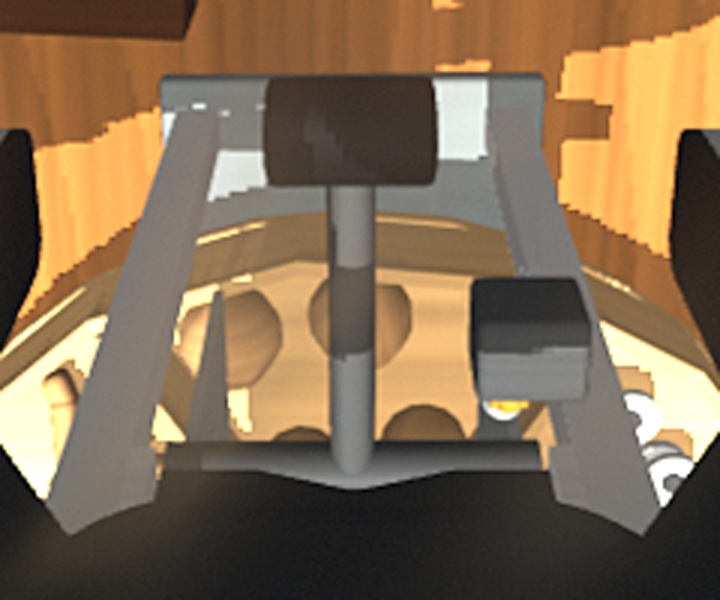

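play_rows([
  [[0, 0, -2, 0], [2, 0, -6, 0], [4, 0, -10, 0], [4, 0, -12, 0], [4, 0, -12, 0], [4, 0, -12, 0], [4, 0, -12, 0]],
])

```text
time: 17.5
position: [0.5874, 0.2095, 0.3225]
eef_rot: [-0.001, 0.7, 0.715, -0.001]
contact_force: [0.5, -0.3, 0.4]
opening: 0.998
```

Run:
```python
from h import *
go([.5895,.1409,.134],.0214)
c=bot.camera("scene");cv2.imwrite("pics/s18.png",c["img"][:,:,::-1])
print(bot.close_job())
```

```text
t 17.5 pos [0.5874 0.2095 0.3225] psi 0.0213 tilt [-2.e-03 -5.e-04 -1.e+00] F [ 0.53 -0.29  0.42] J [0.27 0.42 1.34 0.   1.38 0.25] open 0.998
shift cm [-6.85  0.1  18.85] turn -0.0001
the job is handed in; nothing more can be done
None
```

View pics/s18.png

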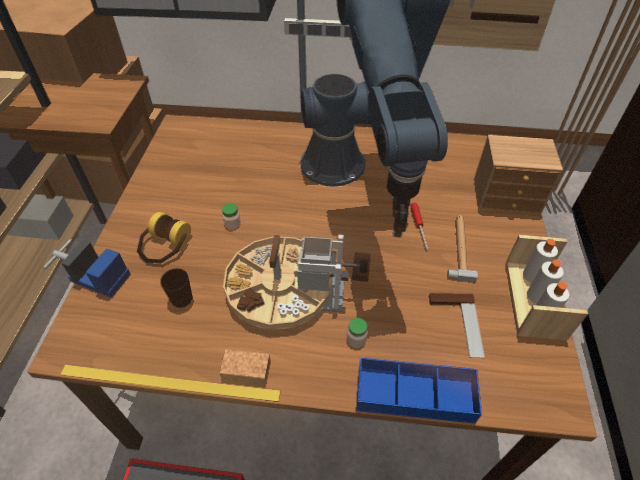

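I turned the carousel three clicks (90°) counter-clockwise by the T-handle, which put the empty bay under the hopper. I then lifted the lever to about 1.1–1.15 rad, so the feet dropped. I pushed the lever back down to its stop (about 37 N at the wrist), released it, backed off and handed the job in at about 17.5 s.

**Last checks:**
- **Hopper and door:** the hopper is empty, the door is shut and the lever looks level.
- **Feet:** all four show in the bay. The one nearest the bay's corner measured about 45 mm from the bay centre, against the 64 mm limit. I did not measure the other three.
- **Carousel:** I judged the click from near-zero twist when I let go and from the pictures. I did not measure the bay-to-outlet distance.
- **Bystanders and arm:** the other things look unmoved, and nothing was touching the arm.

**Disagreement:** the wrist and top cameras differed by about 6 mm on the handle's position. I used a value close to the wrist camera's, and both grasps came out centred.

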